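# Find the tin with the brass clock weight by feel

### The arm

A 6-joint arm with a two-finger parallel gripper is mounted at the origin on the work surface. World frame = base frame: x ahead of the robot, y to its left, z up, the work surface at z = 0. Lengths are in m, angles in rad, forces in N, time in s.
With the tool pointing down it reaches from about 0.35 to 0.85 m from the base axis. Payload 8.1 kg.
Tool frame: the origin (TCP) lies between the finger pads; the fingertips stand 14 mm ahead of it and the grasp point (between the pads) lies 5 mm behind it (robot.tip_reach is the z of the fingertips in the tool frame, in m); z points along the fingers, y is the line along which they close (so a half turn about z gives the same grasp; the last joint's range is limited). The gripper opens to 93 mm and grips with 3 to 60 N. Pads are 15 mm wide; open, the fingers measure 128 mm over their backs; the gripper's body (75 mm by 188 mm) begins 65 mm behind the grasp point.
Start: joints at [-1.355, 0.13, 1.488, -0, 1.523, -0.085], TCP at [0.178, -0.573, 0.233] pointing down, gripper open.
Joint ranges: [-2.96, 2.96], [-0.89, 2.26], [0.02, 2.5], [-1.34, 4.48], [0, 2.73], [-2.66, 2.66]. Speed limits (rad/s): [2.39, 2.39, 2.79, 3.14, 3.14, 3.14].

### API

Orientations are given as a rotation vector (axis times angle).
In Python, from plant import robot gives the robot as it stands. The module is installed in compiled form; this text tells all that it offers.
- The arm moves only by the shell command python3 -m handwheel 'ROWS' [FORCE]. ROWS is JSON, a list of rows, each a list of 7 numbers: the closure, from -1 (fully open) to 1 (shut), then the shift along the tool's x, y, z each as a share of 100 cm, from -1 to 1, then the turn, a rotation vector about the tool's x, y, z each as a share of 180 degrees, from -1 to 1. In form: [[grip, tx, ty, tz, rx, ry, rz], ...]. A call has 1 to 20 rows; each row is the pose to reach, as a shift and turn from the pose commanded when the call began, along the tool's axes at that moment, turning the shorter way round; what a row does not reach only later rows make up. A row lasts 1/8 s, in which the tool goes at most 62.5 mm and 10.7 degrees, less where a joint would pass 70% of its speed; a pose out of reach is approached as far as the arm can. A call with a number of a shift or a turn outside -1 to 1 is refused whole. A call with a gripper value outside its range is refused whole. The fingers move at their own pace and stop on an object; FORCE is the grip in N (left out, the last holds). Time passes only in rows, so rows that repeat a pose let the fingers close. It gives the time, the measured TCP pose, the force, the opening and the grip force at its end, in the units of the state.
- robot.read_state(): the state, without advancing time (a new reading comes with each control period).
- robot.read_camera(name): name is "scene" or "top"; returns a dict with "frame" (420x560x3 uint8, red, green, blue), "fx", "fy", "cx", "cy" (pixels), "rvec" (rotation vector, rad) and "tvec" (3), from world to camera coordinates, as OpenCV has them. Camera axes: x right, y down, z forward; pixel columns grow to the right and rows downward; lengths in m; the calibration is good to about 2 mm. A picture is of the moment at which its call begins. There is no depth.
- robot.close_job(): hands the job in; it is judged then, once.
Trained networks look in a picture, given as the dict that the camera call returned (one of the last four; its "shot" number tells which), for a name from the list of things; names that differ only in an ending like _2 or _b are one class to them, and where a whole thing is asked for, a point or a joint stands for the part that bears it (a point fixed in the world has none). Each returns a list of dicts, best first, with "conf" (0 to 1); they miss things now and then, are a little off and sometimes report something else, mostly with a low value. They report only what shows in the picture. A call takes as long as a camera call.
- robot.regions_of(picture, name): "mask" (420x560 bool, what is visible of it) and "rect" ([left, top, right, bottom] in pixels, round what is visible of it).
The state is a dict: "t": time; "q": joint angles; "dq": joint speeds; "joint_torque": joint torques, N m; "tool_pos": TCP position; "orientation": TCP orientation; "force": force on the tool from outside, world axes, zero at the start; "wrist_torque": the same for the moment, N m; "opening": finger opening in m; "gripper_force": force on a finger pad.
Only numpy, scipy, OpenCV 4.12 (cv2) and the standard library are available. Lean on these libraries where they do the work, as an engineer would, in place of code of your own. Each camera call takes 0.05 s, during which the arm holds its last target. There are 200 camera calls.

### The job

One of the three identical tins on the cherry stand holds a brass clock weight and is clearly the heaviest. Working from the robot's left to its right, heft every tin in turn: lift it a few centimetres straight up off its pad, feel its weight, and set it back upright where it stood before lifting the next (the last one need not be set back if it proves the heaviest). Finish holding the heaviest tin up over the stand in the gripper, upright and still, its underside at least 12 cm above the worktop, with the other two back on their pads and the tweezers, loupe and watch undisturbed; do not let go of it or put it down.

Things in the scene. Friction and masses are not known exactly. Their poses are not given: they have to be found in the camera images.
- tin_1_center (a point): one of three identical closed aluminium tins with a ribbed twist cap, upright cylinder 50 mm in diameter and 55 mm high; this point is its centre, 27.5 mm above its underside, z along its axis. The tins differ only in weight, 0.12 to 0.55 kg with contents; the heaviest is at least 0.2 kg heavier than the others. Contents are rigid, out of sight, and may shift a millimetre or two inside. Numbering says nothing about weight or place. It bears a firm grip (20 to 30 N).
- tin_2_center (a point): one of three identical closed aluminium tins with a ribbed twist cap, upright cylinder 50 mm in diameter and 55 mm high; this point is its centre, 27.5 mm above its underside, z along its axis. The tins differ only in weight, 0.12 to 0.55 kg with contents; the heaviest is at least 0.2 kg heavier than the others. Contents are rigid, out of sight, and may shift a millimetre or two inside. Numbering says nothing about weight or place. It bears a firm grip (20 to 30 N).
- tin_3_center (a point): one of three identical closed aluminium tins with a ribbed twist cap, upright cylinder 50 mm in diameter and 55 mm high; this point is its centre, 27.5 mm above its underside, z along its axis. The tins differ only in weight, 0.12 to 0.55 kg with contents; the heaviest is at least 0.2 kg heavier than the others. Contents are rigid, out of sight, and may shift a millimetre or two inside. Numbering says nothing about weight or place. It bears a firm grip (20 to 30 N).
- pad_left (a point): centre of the left (robot's left, +y end) cork pad (74 mm wide, flush) on the top of the stand, 14 mm above the worktop; a tin stands on it, within 10 mm of its centre
- pad_middle (a point): centre of the middle cork pad (74 mm wide, flush) on the top of the stand, 14 mm above the worktop; a tin stands on it, within 10 mm of its centre
- pad_right (a point): centre of the right (robot's right, -y end) cork pad (74 mm wide, flush) on the top of the stand, 14 mm above the worktop; a tin stands on it, within 10 mm of its centre
- stand: low cherry wood stand, a flat board 110 (its x) x 360 (its y) x 14 mm high, no rim, with three cork pads 120 mm apart along its y. Fixed equipment stands well away from it: a wood case 80 mm high at the far edge, a tool caddy 155 mm high far right, a watch winder 160 mm high far left, a desk lamp 390 mm high to the right of the robot; fixed; origin at the centre of its underside
- tweezers: steel tweezers lying flat, 125 x 20 x 4 mm, long along their x, between the robot and the stand; loose, to be left alone; origin at the centre of its underside
- loupe: black watchmaker's loupe, 36 mm across and 30 mm high, beyond the stand on the left; loose, to be left alone; origin at the centre of its underside
- watch: watch on a brown leather cushion, 75 x 55 x 50 mm, beyond the stand on the right; loose, to be left alone; origin at the centre of its underside

How it is judged:
On the way, in this order (a step that is already met when the one before it is completed fails the run):
1. the left tin is lifted by the gripper at least 20 mm off its pad, above its pad, the others standing (((height (world z) of tin_1_center above 0.0615 m and horizontal distance between tin_1_center and pad_left below 0.05 m and distance of each of tin_2_center, tin_3_center from where it was at the start of the episode below 0.025 m and contact force between tin_1 and the fingers above 0.5 N) or (height (world z) of tin_2_center above 0.0615 m and horizontal distance between tin_2_center and pad_left below 0.05 m and distance of each of tin_1_center, tin_3_center from where it was at the start of the episode below 0.025 m and contact force between tin_2 and the fingers above 0.5 N) or (height (world z) of tin_3_center above 0.0615 m and horizontal distance between tin_3_center and pad_left below 0.05 m and distance of each of tin_1_center, tin_2_center from where it was at the start of the episode below 0.025 m and contact force between tin_3 and the fingers above 0.5 N))), for 0.2 s.
2. it is set back: all three tins stand upright within 25 mm of where they started (distance of each of tin_1_center, tin_2_center, tin_3_center from where it was at the start of the episode below 0.025 m and height (world z) of each of tin_1_center, tin_2_center, tin_3_center below 0.047 m and angle between each of tin_1_center, tin_2_center, tin_3_center's own z axis and vertical below 0.1 rad), for 0.1 s.
3. the middle tin is lifted likewise (((height (world z) of tin_1_center above 0.0615 m and horizontal distance between tin_1_center and pad_middle below 0.05 m and distance of each of tin_2_center, tin_3_center from where it was at the start of the episode below 0.025 m and contact force between tin_1 and the fingers above 0.5 N) or (height (world z) of tin_2_center above 0.0615 m and horizontal distance between tin_2_center and pad_middle below 0.05 m and distance of each of tin_1_center, tin_3_center from where it was at the start of the episode below 0.025 m and contact force between tin_2 and the fingers above 0.5 N) or (height (world z) of tin_3_center above 0.0615 m and horizontal distance between tin_3_center and pad_middle below 0.05 m and distance of each of tin_1_center, tin_2_center from where it was at the start of the episode below 0.025 m and contact force between tin_3 and the fingers above 0.5 N))), for 0.2 s.
4. it is set back, all three tins standing (all of step 2), for 0.1 s.
5. the right tin is lifted likewise (((height (world z) of tin_1_center above 0.0615 m and horizontal distance between tin_1_center and pad_right below 0.05 m and distance of each of tin_2_center, tin_3_center from where it was at the start of the episode below 0.025 m and contact force between tin_1 and the fingers above 0.5 N) or (height (world z) of tin_2_center above 0.0615 m and horizontal distance between tin_2_center and pad_right below 0.05 m and distance of each of tin_1_center, tin_3_center from where it was at the start of the episode below 0.025 m and contact force between tin_2 and the fingers above 0.5 N) or (height (world z) of tin_3_center above 0.0615 m and horizontal distance between tin_3_center and pad_right below 0.05 m and distance of each of tin_1_center, tin_2_center from where it was at the start of the episode below 0.025 m and contact force between tin_3 and the fingers above 0.5 N))), for 0.2 s.
At the end, for the whole second after the job is handed in: Heaviest tin held by the gripper, still, within 20 degrees of upright, centre at least 125 mm above the worktop and within 250 mm of the stand's middle, touching nothing else; other two released, upright, at rest within 25 mm of their start; loose bystanders within 30 mm (((distance between tin_1_center and brass_weight below 0.03 m and horizontal distance between tin_1_center and stand below 0.25 m and height (world z) of tin_1_center above 0.125 m and angle between tin_1_center's own z axis and vertical below 0.35 rad and contact force between tin_1 and the fingers above 0.5 N and linear speed of tin_1 below 0.03 m/s and contact force between tin_1 and stand below 0.1 N and contact force between tin_1 and tweezers below 0.1 N and contact force between tin_1 and loupe below 0.1 N and contact force between tin_1 and watch below 0.1 N and contact force between tin_1 and tin_2 below 0.1 N and contact force between tin_1 and tin_3 below 0.1 N and (distance of tin_2_center from where it was at the start of the episode below 0.025 m and angle between tin_2_center's own z axis and vertical below 0.1 rad and height (world z) of tin_2_center below 0.047 m and contact force between tin_2 and the fingers below 0.1 N and linear speed of tin_2 below 0.02 m/s) and (distance of tin_3_center from where it was at the start of the episode below 0.025 m and angle between tin_3_center's own z axis and vertical below 0.1 rad and height (world z) of tin_3_center below 0.047 m and contact force between tin_3 and the fingers below 0.1 N and linear speed of tin_3 below 0.02 m/s)) or (distance between tin_2_center and brass_weight below 0.03 m and horizontal distance between tin_2_center and stand below 0.25 m and height (world z) of tin_2_center above 0.125 m and angle between tin_2_center's own z axis and vertical below 0.35 rad and contact force between tin_2 and the fingers above 0.5 N and linear speed of tin_2 below 0.03 m/s and contact force between tin_2 and stand below 0.1 N and contact force between tin_2 and tweezers below 0.1 N and contact force between tin_2 and loupe below 0.1 N and contact force between tin_2 and watch below 0.1 N and contact force between tin_2 and tin_1 below 0.1 N and contact force between tin_2 and tin_3 below 0.1 N and (distance of tin_1_center from where it was at the start of the episode below 0.025 m and angle between tin_1_center's own z axis and vertical below 0.1 rad and height (world z) of tin_1_center below 0.047 m and contact force between tin_1 and the fingers below 0.1 N and linear speed of tin_1 below 0.02 m/s) and (distance of tin_3_center from where it was at the start of the episode below 0.025 m and angle between tin_3_center's own z axis and vertical below 0.1 rad and height (world z) of tin_3_center below 0.047 m and contact force between tin_3 and the fingers below 0.1 N and linear speed of tin_3 below 0.02 m/s)) or (distance between tin_3_center and brass_weight below 0.03 m and horizontal distance between tin_3_center and stand below 0.25 m and height (world z) of tin_3_center above 0.125 m and angle between tin_3_center's own z axis and vertical below 0.35 rad and contact force between tin_3 and the fingers above 0.5 N and linear speed of tin_3 below 0.03 m/s and contact force between tin_3 and stand below 0.1 N and contact force between tin_3 and tweezers below 0.1 N and contact force between tin_3 and loupe below 0.1 N and contact force between tin_3 and watch below 0.1 N and contact force between tin_3 and tin_1 below 0.1 N and contact force between tin_3 and tin_2 below 0.1 N and (distance of tin_1_center from where it was at the start of the episode below 0.025 m and angle between tin_1_center's own z axis and vertical below 0.1 rad and height (world z) of tin_1_center below 0.047 m and contact force between tin_1 and the fingers below 0.1 N and linear speed of tin_1 below 0.02 m/s) and (distance of tin_2_center from where it was at the start of the episode below 0.025 m and angle between tin_2_center's own z axis and vertical below 0.1 rad and height (world z) of tin_2_center below 0.047 m and contact force between tin_2 and the fingers below 0.1 N and linear speed of tin_2 below 0.02 m/s))) and distance of each of tweezers, loupe, watch from where it was at the start of the episode below 0.03 m); the arm keeps its last pose, push and grip.
It fails at once if a tin is tipped by more than 34 degrees (angle between any of tin_1_center, tin_2_center, tin_3_center's own z axis and vertical above 0.6 rad).
It fails at once if tweezers, loupe or watch moved by more than 30 mm (distance of any of tweezers, loupe, watch from where it was at the start of the episode above 0.03 m).
It also fails if it takes over 67 s, if anything falls off the work surface, if the arm or the gripper's body presses on something with over 40 N, if the wrist force passes 120 N, or if a joint passes its speed limit or range.

## Working session

There is one attempt and no reset: what is moved stays moved. The work goes in short steps, Python scripts to look and compute and a shell command to move; the robot and the scene stay as the last step left them, time stands still between calls to the robot, and variables do not carry over. Pictures are saved under pics/ and viewed, at most 10 in all, crops included, and the job is handed in when it is done.

```bash
mkdir -p pics; cat > h.py <<'E'
import numpy as np, cv2
from plant import robot
def P(c):
    R,_=cv2.Rodrigues(np.array(c["rvec"],float)); K=np.array([[c["fx"],0,c["cx"]],[0,c["fy"],c["cy"]],[0,0,1]]); 
    return K@np.c_[R,np.array(c["tvec"],float).reshape(3)]
def onplane(c,u,v,z):
    M=P(c); H=np.c_[M[:,0],M[:,1],M[:,2]*z+M[:,3]]; p=np.linalg.solve(H,[u,v,1]); return p[:2]/p[2]
def tri(c1,p1,c2,p2):
    X=cv2.triangulatePoints(P(c1),P(c2),np.array(p1,float).reshape(2,1),np.array(p2,float).reshape(2,1)); return X[:3,0]/X[3,0]
E
python3 - <<'E'
from h import *
s=robot.read_state(); print({k:np.round(v,3) for k,v in s.items()})
im=[]
for n in("scene","top"):
    c=robot.read_camera(n); im.append(c["frame"].copy()); R,_=cv2.Rodrigues(np.array(c["rvec"],float)); print(n,-R.T@np.array(c["tvec"]).ravel(),R[2])
    for k in("tin_1_center","stand","tweezers","loupe","watch"):
        for r in robot.regions_of(c,k)[:4]:
            m=r["mask"]; v,u=np.nonzero(m); print(k,round(r["conf"],2),np.round(r["rect"]),round(u.mean(),1),round(v.mean(),1),m.sum())
    cv2.imwrite(f"pics/{n}0.png",c["frame"][:,:,::-1])
E
```

```text
{'t': np.float64(0.0), 'q': array([-1.355,  0.131,  1.489, -0.   ,  1.523, -0.085]), 'dq': array([ 0.001, -0.001, -0.   , -0.   ,  0.001,  0.002]), 'joint_torque': array([ 1.0000e-03, -5.5984e+01, -4.9176e+01,  7.7000e-02,  3.6000e-02,
       -0.0000e+00]), 'tool_pos': array([ 0.178, -0.573,  0.232]), 'orientation': array([-3.104, -0.47 ,  0.   ]), 'force': array([-0.285,  0.709,  0.891]), 'wrist_torque': array([ 0.015,  0.058, -0.022]), 'gripper_force': np.float64(0.0), 'opening': np.float64(0.093)}
scene [0.98459397 0.39661516 0.61102276] [-0.52398705 -0.49920995 -0.69009202]
tin_1_center 0.65 [325. 205. 356. 244.] 339.1 224.5 899
tin_1_center 0.48 [206. 174. 378. 272.] 294.3 221.5 5097
tin_1_center 0.46 [109. 201. 153. 238.] 130.3 218.0 1120
stand 0.97 [209. 172. 374. 271.] 294.6 221.3 5169
stand 0.66 [232. 161. 260. 197.] 244.6 177.5 667
stand 0.45 [111. 201. 152. 240.] 130.0 217.8 1089
tweezers 0.64 [322. 172. 370. 198.] 344.1 183.2 363
tweezers 0.52 [208. 174. 375. 273.] 294.1 221.2 5179
tweezers 0.43 [273. 184. 303. 219.] 288.6 200.3 797
loupe 0.92 [269. 321. 296. 347.] 281.3 333.8 472
watch 0.6 [111. 199. 153. 242.] 130.7 217.8 1125
top [ 0.50891725 -0.02684284  0.78501583] [ 0.0740819   0.01265496 -0.99717186]
tin_1_center 0.78 [201. 227. 233. 255.] 214.4 241.1 684
stand 0.89 [188. 202. 374. 268.] 280.2 233.6 8386
tweezers 0.62 [236. 307. 290. 321.] 265.6 314.5 382
tweezers 0.4 [188. 199. 374. 269.] 280.1 233.7 8218
loupe 0.8 [181. 119. 200. 137.] 190.1 127.5 242
loupe 0.71 [203. 225. 230. 254.] 214.5 240.8 646
watch 0.74 [371.  98. 402. 139.] 387.4 117.1 1106
watch 0.19 [266. 222. 290. 248.] 276.7 233.8 571
```

View pics/scene0.png

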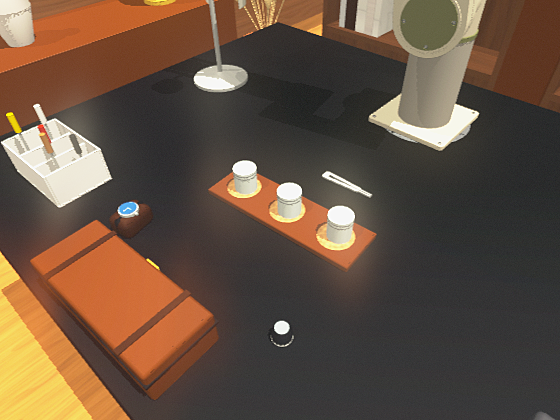

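View pics/top0.png

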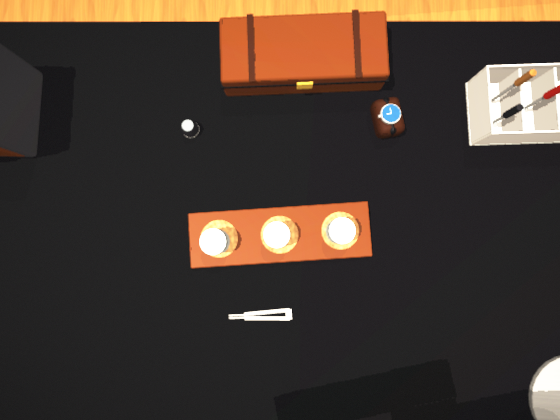

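The scene view shows three tins at about (244,178), (289,200) and (340,224). From above they are at about (214,241), (277,234) and (342,231), with tweezers (262,314), loupe (190,128) and watch (388,117) all clear of the stand. I'll fit cylinder silhouettes in both views.

```bash
python3 - <<'E'
from h import *
from scipy.optimize import least_squares
cs=robot.read_camera("scene"); ct=robot.read_camera("top")
seeds=[((340,224),(214,241)),((289,200),(277,234)),((244,178),(342,231))]
def seg(c,p,hw):
    f=c["frame"].astype(int); hsv=cv2.cvtColor(c["frame"],cv2.COLOR_RGB2HSV)
    m=((hsv[...,1]<75)&(hsv[...,2]>90)).astype(np.uint8)
    w=np.zeros_like(m); u,v=p; w[v-hw:v+hw,u-hw:u+hw]=1; m*=w
    n,l,st,ce=cv2.connectedComponentsWithStats(m); i=1+np.argmax(st[1:,4]); return (l==i)
a=np.linspace(0,2*np.pi,40,endpoint=False)
def sil(c,X):
    pts=np.array([[X[0]+.025*np.cos(t),X[1]+.025*np.sin(t),X[2]+h] for h in(-.0275,.0275) for t in a])
    q=P(c)@np.c_[pts,np.ones(80)].T; return (q[:2]/q[2]).T
def box(p): return np.r_[p.min(0),p.max(0)]
T=[]
vis=[cs["frame"].copy(),ct["frame"].copy()]
for ps,pt in seeds:
    ms=[seg(cs,ps,24),seg(ct,pt,22)]
    B=[]
    for m in ms:
        v,u=np.nonzero(m); B.append(np.array([u.min(),v.min(),u.max()+1,v.max()+1])-.0)
    rs=robot.regions_of
    f=lambda X:np.r_[box(sil(cs,X))-B[0],box(sil(ct,X))-B[1]]
    x0=np.r_[onplane(ct,*pt,.05),.05]
    r=least_squares(f,x0,loss="soft_l1"); print(np.round(r.x,4),np.round(r.fun,1)); T.append(r.x)
    for im,c in zip(vis,(cs,ct)): cv2.polylines(im,[cv2.convexHull(np.round(sil(c,r.x)).astype(np.int32))],True,(255,0,255),1)
# stand and yaw
for n,c in(("scene",cs),("top",ct)):
    m=robot.regions_of(c,"stand")[0]["mask"]; 
    k=cv2.minAreaRect(np.argwhere(m)[:,::-1].astype(np.float32)) if n=="top" else None
    if k: 
        w=np.array([onplane(c,*p,.014) for p in cv2.boxPoints(k)]); print(np.round(w,3),w.mean(0))
for nm,p,z in(("tweez",(262,314),.004),("loupe",(190,128),.03),("watch",(388,117),.05)): print(nm,onplane(ct,*p,z))
o=np.hstack([cv2.resize(vis[0][150:260,200:390],None,fx=2.1,fy=2.1),cv2.resize(vis[1][190:280,185:375],None,fx=2.1,fy=2.5666)[:231]])
cv2.imwrite("pics/fit.png",o[:,:,::-1])
E
```

```text
[0.5175 0.0967 0.0551] [  5.2   1.3 -10.7  -3.1  -0.4   1.8   0.2  -6.4]
[ 0.526  -0.0184  0.0432] [-0.1  0.   0.1 -0.2  0.8  1.8 -0.9 -2.8]
[ 0.5364 -0.1374  0.0447] [ 0.2  0.1  0.5 -0.3  2.6  0.5 -0.6 -6. ]
[[ 0.377  0.072]
 [ 0.382 -0.047]
 [ 0.36  -0.048]
 [ 0.354  0.071]] [0.36816711 0.01209616]
tweez [0.36685989 0.00966363]
loupe [0.73242819 0.15455998]
watch [ 0.74933353 -0.23074376]
```

View pics/fit.png

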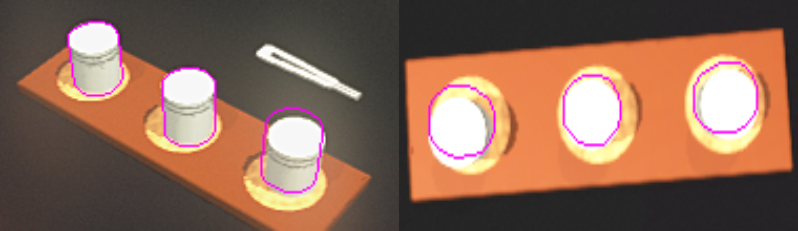

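The overlay fits the middle tin (z 0.043). The right one is slightly off, and the left is wrong because cork glare got into its mask, so I'll refit with a tighter threshold.

```bash
python3 - <<'E'
from h import *
from scipy.optimize import least_squares
cs=robot.read_camera("scene"); ct=robot.read_camera("top")
seeds=[((338,225),(214,240)),((289,200),(277,234)),((244,178),(341,230))]
a=np.linspace(0,2*np.pi,40,endpoint=False)
def sil(c,X):
    pts=np.array([[X[0]+.025*np.cos(t),X[1]+.025*np.sin(t),X[2]+h] for h in(-.0275,.0275) for t in a])
    q=P(c)@np.c_[pts,np.ones(80)].T; return (q[:2]/q[2]).T
box=lambda p:np.r_[p.min(0),p.max(0)]
vis=[cs["frame"].copy(),ct["frame"].copy()]
for ps,pt in seeds:
    B=[]
    for c,p,h in((cs,ps,(17,21)),(ct,pt,(18,18))):
        hsv=cv2.cvtColor(c["frame"],cv2.COLOR_RGB2HSV); m=((hsv[...,1]<50)&(hsv[...,2]>90)).astype(np.uint8)
        w=0*m; w[p[1]-h[1]:p[1]+h[1],p[0]-h[0]:p[0]+h[0]]=1
        m=cv2.morphologyEx(m*w,cv2.MORPH_OPEN,np.ones((3,3),np.uint8))
        n,l,st,ce=cv2.connectedComponentsWithStats(m); s=st[1+np.argmax(st[1:,4])]; B.append(np.array([s[0],s[1],s[0]+s[2],s[1]+s[3]]))
    f=lambda X:np.r_[box(sil(cs,X))-B[0],box(sil(ct,X))-B[1]]
    r=least_squares(f,np.r_[onplane(ct,*pt,.05),.045],loss="soft_l1"); print(np.round(r.x,4),np.round(r.fun,1))
    for im,c in zip(vis,(cs,ct)): cv2.polylines(im,[cv2.convexHull(np.round(sil(c,r.x)).astype(np.int32))],True,(255,0,255),1)
m=robot.regions_of(ct,"stand"); m=max(m,key=lambda r:r["mask"].sum())["mask"]
w=np.array([onplane(ct,*p,.014) for p in cv2.boxPoints(cv2.minAreaRect(np.argwhere(m)[:,::-1].astype(np.float32)))]); print(np.round(w,3),w.mean(0))
o=np.hstack([cv2.resize(vis[0][150:260,200:390],None,fx=2.1,fy=2.1),cv2.resize(vis[1][190:280,185:375],None,fx=2.1,fy=2.5666)[:231]])
cv2.imwrite("pics/fit2.png",o[:,:,::-1])
E
```

```text
[0.5086 0.0986 0.0405] [ 0.3  0.   1.1 -0.1  0.1 -0.   1.2 -0.8]
[ 0.5224 -0.0195  0.0412] [ 0.8 -0.3  0.9  0.3  0.4 -0.1  0.6 -0.8]
[ 0.5308 -0.1412  0.0401] [ 1.2 -0.1  1.2  0.2  0.3 -0.2  1.  -0.9]
[[ 0.568  0.162]
 [ 0.593 -0.202]
 [ 0.481 -0.208]
 [ 0.455  0.152]] [ 0.52419258 -0.02364595]
```

View pics/fit2.png

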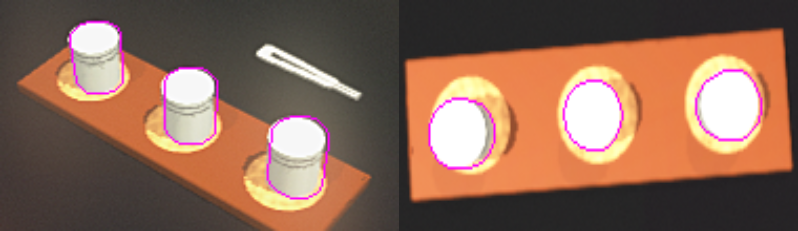

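The fit is now good in both views: tins at (0.509,0.099), (0.522,−0.020) and (0.531,−0.141), z ≈ 0.041. Next I need to know where the lamp stands relative to the arm's path, and the first move in tool axes.

```bash
cat >> h.py <<'E'
from scipy.spatial.transform import Rotation as Ro
def go(x,y,z,yaw=4.0):
    s=robot.read_state(); R0=Ro.from_rotvec(s["orientation"]); c,sn=np.cos(np.radians(yaw)),np.sin(np.radians(yaw))
    R1=Ro.from_matrix([[c,sn,0],[sn,-c,0],[0,0,-1]])
    print("t",s["t"],"shift",np.round(R0.inv().apply(np.array([x,y,z])-s["tool_pos"]),4),"turn",np.round((R0.inv()*R1).as_rotvec()/np.pi,4))
E
python3 - <<'E'
from h import *
c=robot.read_camera("scene")
for p in((220,78),(215,5),(425,115),(440,30)): print(p,onplane(c,*p,0),onplane(c,*p,.39))
q=P(c)@np.array([[0,0,0,1],[.178,-.573,.23,1]]).T; print(q[:2]/q[2])
ct=robot.read_camera("top"); print(onplane(ct,550,390,.0),onplane(ct,550,390,.35))
go(.5086,.0986,.16)
E
```

```text
(220, 78) [ 0.20900448 -0.60240032] [0.70404316 0.03524538]
(215, 5) [-0.23847008 -1.14853988] [ 0.54218001 -0.16230745]
(425, 115) [-0.01658271 -0.0040162 ] [0.62244243 0.25169642]
(440, 30) [-0.6052894  -0.26418758] [0.40949196 0.15758569]
[[423.31196559 225.48193224]
 [117.92029118   0.50283481]]
[ 0.22648503 -0.54968871] [ 0.35240768 -0.31657742]
t 1.05 shift [ 0.515  -0.5434  0.0727] turn [-0.      0.      0.0735]
```

```bash
python3 - <<'E'
from h import *
c=robot.read_camera("scene"); ct=robot.read_camera("top")
o=np.hstack([cv2.resize(c["frame"][:110,150:300],None,fx=2.6,fy=2.6),cv2.resize(ct["frame"][310:,410:],None,fx=2.6,fy=2.6)])
cv2.imwrite("pics/lamp.png",o[:,:,::-1])
for z in(0,.1,.2,.3):
    for cc in(c,ct):
        q=P(cc)@[.209,-.602,z,1]; print(z,q[:2]/q[2])
q=P(ct)@[.178,-.573,.22,1]; print(q[:2]/q[2])
E
```

```text
0 [220.08381673  78.03746703]
0 [577.72100934 399.65151165]
0.1 [216.14947549  46.98415423]
0.1 [622.99787587 423.72233971]
0.2 [211.7582705   12.32486731]
0.2 [684.57794791 456.46054444]
0.3 [206.82571866 -26.60720937]
0.3 [773.2003213  503.57541956]
[679.77719137 487.91508759]
```

View pics/lamp.png

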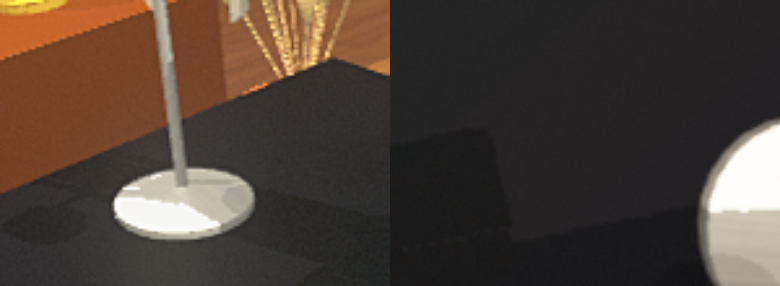

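```bash
python3 - <<'E'
from h import *
from scipy.optimize import least_squares
c=robot.read_camera("scene"); ct=robot.read_camera("top")
a=np.linspace(0,2*np.pi,200)
def pr(cc,X): q=P(cc)@np.c_[X,np.ones(len(X))].T; return (q[:2]/q[2]).T
def f(p):
    C=np.c_[p[0]+p[2]*np.cos(a),p[1]+p[2]*np.sin(a),0*a+p[3]]; s=pr(c,C); t=pr(ct,C)
    return np.r_[s.min(0)-[193.7,64.3],s.max(0)-[248,89],t.min(0)-[529,355.5]]
r=least_squares(f,[.21,-.6,.08,.01]); print(r.x,r.fun)
S=robot.read_state(); R=Ro.from_rotvec(S["orientation"])
print("stem in tool",R.inv().apply([r.x[0],r.x[1],.2]-S["tool_pos"]))
for y in(-.064,-.0465,.0465,.064): print(y,pr(c,[S["tool_pos"]+R.apply([0,y,.014])]))
print(pr(c,np.array([[r.x[0],r.x[1],z] for z in(.02,.1,.23)])))
E
```

```text
[ 0.21204043 -0.58777257  0.0849922   0.01194111] [ 0.98352686  0.03325357  0.8577854   0.19552303  0.78383955 -0.81120473]
stem in tool [0.02836974 0.02418926 0.03265191]
-0.064 [[245.70782789   7.71294112]]
-0.0465 [[240.23975468   6.89415114]]
0.0465 [[212.04662194   2.67250786]]
0.064 [[206.89878027   1.9016694 ]]
[[221.5849205   73.76048196]
 [218.48188964  48.55579184]
 [212.80905824   2.4776302 ]]
```

The lamp stem is about 28 mm in tool +x and 24 mm in tool +y from the TCP. I'll back off along −x and −y, moving radially inward, before swinging across.

```bash
python3 -m handwheel '[[-1,-0.01,-0.01,0,0,0,0],[-1,-0.02,-0.03,0,0,0,0],[-1,-0.02,-0.05,0,0,0,0]]' 25
```

```text
t: 1.62
tool_pos: [0.1424, -0.5305, 0.2325]
orientation: [-3.106, -0.469, 0.001]
force: [0.3, 0.2, -0.5]
opening: 0.0931
gripper_force: 0.0
```

```bash
python3 -m handwheel '[[-1,0,-0.05,0,0,0,0],[-1,0,-0.1,0,0,0,0],[-1,0,-0.13,0,0,0,0],[-1,0,-0.13,0,0,0,0]]' && python3 -c "
from h import *
go(.32,-.28,.22);go(.5086,.0986,.16)"
```

```text
t: 2.12
tool_pos: [0.1045, -0.4057, 0.2328]
orientation: [3.105, 0.47, -0.0]
force: [0.1, -0.4, 0.0]
opening: 0.0928
gripper_force: 0.0
t 2.125 shift [ 0.243  -0.0564  0.0126] turn [0.0004 0.0001 0.0733]
t 2.125 shift [ 0.5352 -0.3624  0.0722] turn [0.0004 0.0001 0.0733]
```

```bash
python3 -m handwheel '[[-1,0.05,-0.012,0.0,0,0,0],[-1,0.11,-0.025,0,0,0,0.02],[-1,0.17,-0.04,0.01,0,0,0.04],[-1,0.243,-0.056,0.01,0,0,0.073],[-1,0.243,-0.056,0.01,0,0,0.073],[-1,0.29,-0.1,0.02,0,0,0.073],[-1,0.34,-0.15,0.03,0,0,0.073],[-1,0.38,-0.2,0.04,0,0,0.073],[-1,0.42,-0.24,0.05,0,0,0.073],[-1,0.46,-0.28,0.06,0,0,0.073],[-1,0.5,-0.33,0.07,0,0,0.073],[-1,0.535,-0.362,0.072,0,0,0.073],[-1,0.535,-0.362,0.072,0,0,0.073],[-1,0.535,-0.362,0.072,0,0,0.073],[-1,0.535,-0.362,0.072,0,0,0.073]]' && python3 -c "
from h import *
go(.5086,.0986,.038)
for n in('scene','top'):
    c=robot.read_camera(n); cv2.imwrite(f'pics/a_{n}.png',c['frame'][:,:,::-1])
a=cv2.imread('pics/a_scene.png')[60:300,150:430];b=cv2.imread('pics/a_top.png')[100:340,150:430]
cv2.imwrite('pics/a.png',cv2.resize(np.hstack([a,b]),None,fx=1.4,fy=1.4))"
```

```text
t: 4.0
tool_pos: [0.5091, 0.0956, 0.1608]
orientation: [3.139, 0.11, 0.0]
force: [0.4, 0.3, 0.3]
opening: 0.093
gripper_force: 0.0
t 4.0 shift [-0.0003 -0.0031  0.1228] turn [ 0.0001 -0.0001  0.0001]
```

View pics/a.png

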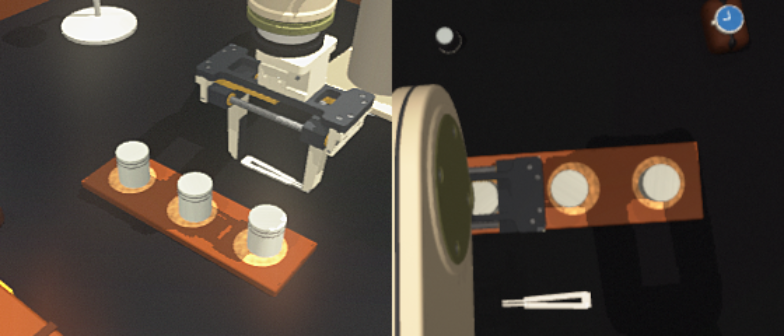

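The gripper stands over the left tin, its fingers straddling along the stand and everything else untouched. I'll descend, close and read the force.

```bash
python3 -m handwheel '[[-1,0,-0.003,0.04,0,0,0],[-1,0,-0.003,0.07,0,0,0],[-1,0,-0.003,0.1,0,0,0],[-1,0,-0.003,0.122,0,0,0],[-1,0,-0.003,0.122,0,0,0],[-1,0,-0.003,0.122,0,0,0]]' 25; python3 -m handwheel '[[1,0,0,0,0,0,0],[1,0,0,0,0,0,0],[1,0,0,0,0,0,0],[1,0,0,0,0,0,0],[1,0,0,0,0,0,0],[1,0,0,0,0,0,0],[1,0,0,0,0,0,0],[1,0,0,0,0,0,0],[1,0,0,0,0,0,0]]' 25
```

```text
t: 4.85
tool_pos: [0.5096, 0.0999, 0.0399]
orientation: [-3.14, -0.111, -0.002]
force: [0.6, 0.0, 0.3]
opening: 0.0932
gripper_force: 0.0
t: 5.98
tool_pos: [0.509, 0.1001, 0.0387]
orientation: [3.14, 0.112, 0.0]
force: [0.8, -3.2, 1.6]
opening: 0.0486
gripper_force: 25.0
```

```bash
python3 -m handwheel '[[1,0,0,-0.01,0,0,0],[1,0,0,-0.025,0,0,0],[1,0,0,-0.04,0,0,0],[1,0,0,-0.04,0,0,0],[1,0,0,-0.04,0,0,0],[1,0,0,-0.04,0,0,0],[1,0,0,-0.04,0,0,0]]'; python3 -m handwheel '[[1,0,0,0,0,0,0],[1,0,0,0,0,0,0],[1,0,0,0,0,0,0]]'; python3 -c "
from h import *
c=robot.read_camera('scene');cv2.imwrite('pics/b.png',cv2.resize(c['frame'][60:300,150:430,::-1],None,fx=2,fy=2))
s=robot.read_state();print(s['force'],s['wrist_torque'])"
```

```text
t: 6.85
tool_pos: [0.5084, 0.1001, 0.078]
orientation: [3.14, 0.112, -0.002]
force: [0.2, -0.4, -4.0]
opening: 0.0484
gripper_force: 25.0
t: 7.22
tool_pos: [0.5089, 0.1002, 0.0786]
orientation: [3.14, 0.112, 0.0]
force: [0.8, 0.1, -3.6]
opening: 0.0482
gripper_force: 25.0
[ 0.18397865 -0.3831972  -4.92651113] [0.00550932 0.00121374 0.04557781]
```

View pics/b.png

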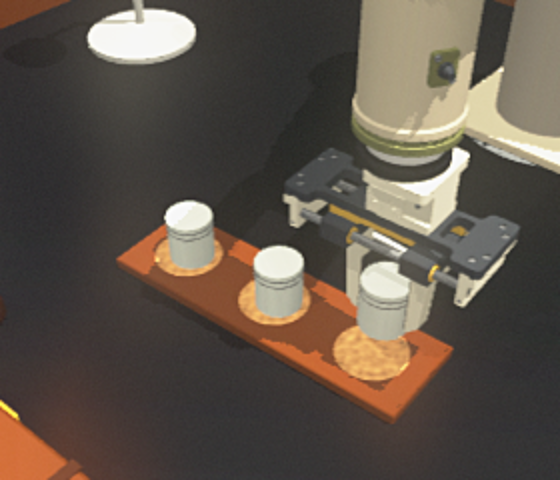

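The left tin is held upright clear of its pad, at about −4.2 N. I'll set it back and average the force over more readings from here on.

```bash
python3 -m handwheel '[[1,0,0,0.015,0,0,0],[1,0,0,0.028,0,0,0],[1,0,0,0.036,0,0,0],[1,0,0,0.0395,0,0,0],[1,0,0,0.0395,0,0,0],[1,0,0,0.0395,0,0,0]]'; python3 -m handwheel '[[-1,0,0,0,0,0,0],[-1,0,0,0,0,0,0],[-1,0,0,0,0,0,0],[-1,0,0,0,0,0,0],[-1,0,0,0,0,0,0],[-1,0,0,0,0,0,0],[-1,0,0,0,0,0,0],[-1,0,0,-0.03,0,0,0],[-1,0,0,-0.07,0,0,0],[-1,0,0,-0.12,0,0,0],[-1,0,0,-0.12,0,0,0],[-1,0,0,-0.12,0,0,0]]'; python3 -c "
from h import *
go(.5222,-.0197,.16)
c=robot.read_camera('scene');cv2.imwrite('pics/c.png',cv2.resize(c['frame'][60:300,150:430,::-1],None,fx=2,fy=2))"
```

```text
t: 8.02
tool_pos: [0.5091, 0.1002, 0.0393]
orientation: [-3.139, -0.112, -0.001]
force: [0.3, -0.1, -4.3]
opening: 0.0488
gripper_force: 25.0
t: 9.52
tool_pos: [0.5087, 0.1001, 0.1588]
orientation: [3.14, 0.112, -0.0]
force: [-0.5, 0.2, -0.1]
opening: 0.093
gripper_force: 0.0
t 9.525 shift [ 0.0049  0.1205 -0.0012] turn [0.     0.     0.0005]
```

View pics/c.png

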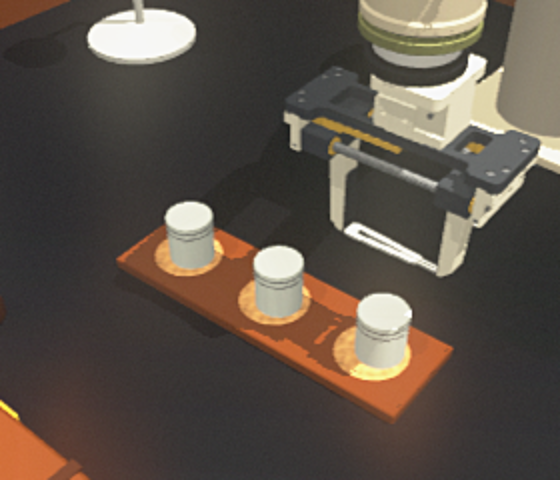

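The left tin is back upright on its pad, at about (384,330) in the crop. On to the middle one.

```bash
python3 -m handwheel '[[-1,0.002,0.05,0,0,0,0],[-1,0.005,0.1,0,0,0,0],[-1,0.005,0.12,0,0,0,0],[-1,0.005,0.12,0,0,0,0],[-1,0.005,0.12,0,0,0,0],[-1,0.005,0.12,0.04,0,0,0],[-1,0.005,0.12,0.07,0,0,0],[-1,0.005,0.12,0.1,0,0,0],[-1,0.005,0.12,0.12,0,0,0],[-1,0.005,0.12,0.12,0,0,0],[-1,0.005,0.12,0.12,0,0,0]]' 25; python3 -m handwheel '[[1,0,0,0,0,0,0],[1,0,0,0,0,0,0],[1,0,0,0,0,0,0],[1,0,0,0,0,0,0],[1,0,0,0,0,0,0],[1,0,0,0,0,0,0],[1,0,0,0,0,0,0],[1,0,0,0,0,0,0],[1,0,0,0,0,0,0]]' 25
```

```text
t: 10.95
tool_pos: [0.5228, -0.0185, 0.0398]
orientation: [-3.14, -0.114, -0.001]
force: [-0.7, -0.3, 0.8]
opening: 0.0931
gripper_force: 0.0
t: 12.08
tool_pos: [0.5224, -0.0192, 0.0391]
orientation: [3.14, 0.112, -0.0]
force: [0.2, -1.6, 0.2]
opening: 0.0486
gripper_force: 25.0
```

```bash
cat > w.py <<'E'
from h import *
f=[]
for i in range(10):
    robot.read_camera("scene"); s=robot.read_state(); f.append(s["force"][2])
print("t",s["t"],"fz",np.mean(f),np.std(f),s["tool_pos"])
E
python3 -m handwheel '[[1,0,0,-0.01,0,0,0],[1,0,0,-0.025,0,0,0],[1,0,0,-0.04,0,0,0],[1,0,0,-0.04,0,0,0],[1,0,0,-0.04,0,0,0],[1,0,0,-0.04,0,0,0],[1,0,0,-0.04,0,0,0]]'; python3 w.py
```

```text
t: 12.95
tool_pos: [0.522, -0.0191, 0.0785]
orientation: [-3.139, -0.112, 0.002]
force: [0.3, -0.1, -1.9]
opening: 0.0483
gripper_force: 25.0
t 13.45 fz -1.4837991216704365 0.35268471960770004 [ 0.52243844 -0.01915162  0.0791395 ]
```

The middle tin weighs about 0.15–0.2 kg, which is light. Setting it back.

```bash
python3 -m handwheel '[[1,0,0,0.015,0,0,0],[1,0,0,0.028,0,0,0],[1,0,0,0.036,0,0,0],[1,0,0,0.0395,0,0,0],[1,0,0,0.0395,0,0,0],[1,0,0,0.0395,0,0,0]]'; python3 -m handwheel '[[-1,0,0,0,0,0,0],[-1,0,0,0,0,0,0],[-1,0,0,0,0,0,0],[-1,0,0,0,0,0,0],[-1,0,0,0,0,0,0],[-1,0,0,0,0,0,0],[-1,0,0,0,0,0,0],[-1,0,0,-0.03,0,0,0],[-1,0,0,-0.07,0,0,0],[-1,0,0,-0.12,0,0,0],[-1,0,0,-0.12,0,0,0],[-1,0,0,-0.12,0,0,0]]'; python3 -c "
from h import *
go(.5308,-.1412,.16)
c=robot.read_camera('scene');cv2.imwrite('pics/d.png',cv2.resize(c['frame'][60:300,150:430,::-1],None,fx=2,fy=2))"
```

```text
t: 14.2
tool_pos: [0.5227, -0.0192, 0.0398]
orientation: [3.14, 0.112, 0.001]
force: [0.1, -0.9, -1.8]
opening: 0.0488
gripper_force: 25.0
t: 15.7
tool_pos: [0.5223, -0.0191, 0.1593]
orientation: [-3.14, -0.112, 0.0]
force: [0.1, 0.1, -0.7]
opening: 0.0931
gripper_force: 0.0
t 15.7 shift [-0.0002  0.1224 -0.0007] turn [-0.      0.      0.0005]
```

View pics/d.png

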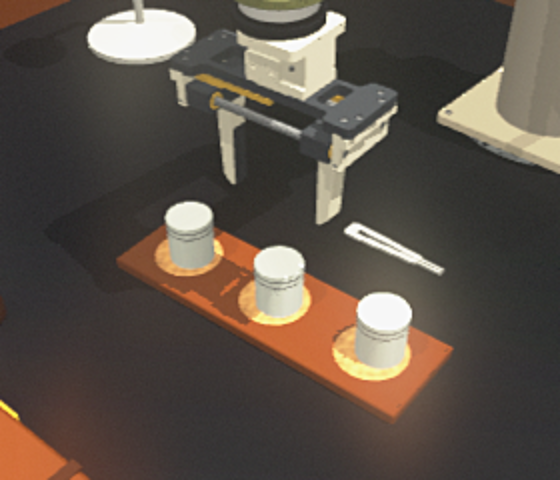

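All three tins stand upright on their pads and the tweezers are unmoved. Next is the right tin.

```bash
python3 -m handwheel '[[-1,0,0.05,0,0,0,0],[-1,0,0.1,0,0,0,0],[-1,0,0.122,0,0,0,0],[-1,0,0.122,0,0,0,0],[-1,0,0.122,0,0,0,0],[-1,0,0.122,0.04,0,0,0],[-1,0,0.122,0.07,0,0,0],[-1,0,0.122,0.1,0,0,0],[-1,0,0.122,0.12,0,0,0],[-1,0,0.122,0.12,0,0,0],[-1,0,0.122,0.12,0,0,0]]' 25; python3 -m handwheel '[[1,0,0,0,0,0,0],[1,0,0,0,0,0,0],[1,0,0,0,0,0,0],[1,0,0,0,0,0,0],[1,0,0,0,0,0,0],[1,0,0,0,0,0,0],[1,0,0,0,0,0,0],[1,0,0,0,0,0,0],[1,0,0,0,0,0,0]]' 25
```

```text
t: 17.12
tool_pos: [0.5318, -0.1402, 0.0406]
orientation: [3.139, 0.114, 0.002]
force: [0.3, 0.0, 0.5]
opening: 0.0927
gripper_force: 0.0
t: 18.25
tool_pos: [0.5311, -0.1409, 0.0397]
orientation: [3.14, 0.112, -0.0]
force: [-0.3, -0.5, 2.3]
opening: 0.0495
gripper_force: 25.0
```

```bash
python3 -m handwheel '[[1,0,0,-0.01,0,0,0],[1,0,0,-0.025,0,0,0],[1,0,0,-0.04,0,0,0],[1,0,0,-0.04,0,0,0],[1,0,0,-0.04,0,0,0],[1,0,0,-0.04,0,0,0],[1,0,0,-0.04,0,0,0]]'; python3 w.py
```

```text
t: 19.12
tool_pos: [0.5307, -0.1407, 0.079]
orientation: [-3.139, -0.112, 0.002]
force: [-0.5, -0.3, -1.5]
opening: 0.0499
gripper_force: 25.0
t 19.625 fz -1.740973017809134 0.29212811761019775 [ 0.53114183 -0.14084276  0.0796451 ]
```

The right tin is about 1.7 N, so the left tin (about 4.3 N) is the heaviest. I'll set this one back and return to the left.

```bash
python3 -m handwheel '[[1,0,0,0.015,0,0,0],[1,0,0,0.028,0,0,0],[1,0,0,0.036,0,0,0],[1,0,0,0.0395,0,0,0],[1,0,0,0.0395,0,0,0],[1,0,0,0.0395,0,0,0]]'; python3 -m handwheel '[[-1,0,0,0,0,0,0],[-1,0,0,0,0,0,0],[-1,0,0,0,0,0,0],[-1,0,0,0,0,0,0],[-1,0,0,0,0,0,0],[-1,0,0,0,0,0,0],[-1,0,0,0,0,0,0],[-1,0,0,-0.03,0,0,0],[-1,0,0,-0.07,0,0,0],[-1,0,0,-0.12,0,0,0],[-1,0,0,-0.12,0,0,0],[-1,0,0,-0.12,0,0,0]]'; python3 -c "
from h import *
go(.509,.1,.16)"
```

```text
t: 20.38
tool_pos: [0.5313, -0.1409, 0.0402]
orientation: [3.139, 0.112, 0.001]
force: [-0.6, 0.8, -1.5]
opening: 0.0493
gripper_force: 25.0
t: 21.88
tool_pos: [0.531, -0.1408, 0.1598]
orientation: [-3.14, -0.112, 0.0]
force: [-0.3, 0.1, -0.6]
opening: 0.0927
gripper_force: 0.0
t 21.875 shift [-4.800e-03 -2.418e-01 -2.000e-04] turn [-0.      0.      0.0005]
```

```bash
python3 -m handwheel '[[-1,0,-0.05,0,0,0,0],[-1,-0.002,-0.11,0,0,0,0],[-1,-0.004,-0.17,0,0,0,0],[-1,-0.005,-0.22,0,0,0,0],[-1,-0.005,-0.242,0,0,0,0],[-1,-0.005,-0.242,0,0,0,0],[-1,-0.005,-0.242,0,0,0,0],[-1,-0.005,-0.242,0.04,0,0,0],[-1,-0.005,-0.242,0.07,0,0,0],[-1,-0.005,-0.242,0.1,0,0,0],[-1,-0.005,-0.242,0.121,0,0,0],[-1,-0.005,-0.242,0.121,0,0,0],[-1,-0.005,-0.242,0.121,0,0,0]]' 28; python3 -m handwheel '[[1,0,0,0,0,0,0],[1,0,0,0,0,0,0],[1,0,0,0,0,0,0],[1,0,0,0,0,0,0],[1,0,0,0,0,0,0],[1,0,0,0,0,0,0],[1,0,0,0,0,0,0],[1,0,0,0,0,0,0],[1,0,0,0,0,0,0]]' 28; python3 -m handwheel '[[1,0,0,-0.01,0,0,0],[1,0,0,-0.03,0,0,0],[1,0,0,-0.06,0,0,0],[1,0,0,-0.09,0,0,0],[1,0,0,-0.12,0,0,0],[1,0,0,-0.13,0,0,0],[1,0,0,-0.135,0,0,0],[1,0,0,-0.135,0,0,0],[1,0,0,-0.135,0,0,0],[1,0,0,-0.135,0,0,0]]'; python3 w.py; python3 -c "
from h import *
c=robot.read_camera('scene');cv2.imwrite('pics/e.png',cv2.resize(c['frame'][60:360,110:430,::-1],None,fx=2,fy=2))"
```

```text
t: 23.5
tool_pos: [0.5094, 0.0995, 0.0399]
orientation: [3.14, 0.111, 0.001]
force: [-0.2, -0.4, 0.0]
opening: 0.0928
gripper_force: 0.0
t: 24.62
tool_pos: [0.5089, 0.1, 0.0392]
orientation: [3.139, 0.112, 0.0]
force: [0.6, -2.3, 1.3]
opening: 0.0485
gripper_force: 28.0
t: 25.88
tool_pos: [0.5083, 0.1001, 0.1731]
orientation: [3.14, 0.112, -0.003]
force: [0.4, 0.0, -4.3]
opening: 0.0484
gripper_force: 28.0
t 26.375 fz -4.192352892591009 0.3965765767860855 [0.50890763 0.10018535 0.17418714]
```

View pics/e.png

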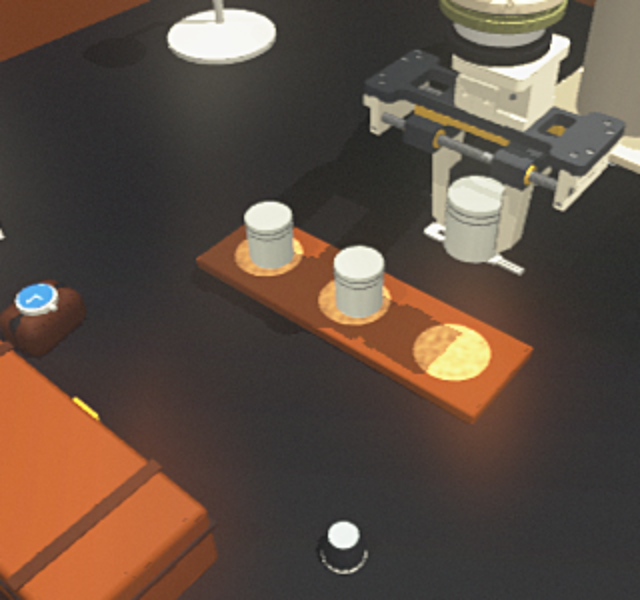

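The heaviest tin is held upright, its underside about 15 cm above the worktop (4.2 N). The other two stand on their pads, and the tweezers, loupe and watch are unmoved.

```bash
python3 -c "
from plant import robot
print(robot.close_job())"
```

```text
the job is handed in; nothing more can be done
None
```

I hefted the tins left to right and handed the job in with the heaviest, the left one (about 4.2 N against 1.5 and 1.7 N), held upright and still, its underside about 15 cm above the worktop; the other two are back on their pads and the tweezers, loupe and watch look undisturbed, though the hand-in returned no verdict.

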